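# Put the centrifuge balance plates back in their floating slot rack

### The job

Put the two aluminium balance plates back upright in the grey slotted rack: the thick plate in the widest slot and the thin plate in the narrowest, each centred along its slot and lowered under control until it stops on the shoulder inside that matches its thickness; the middle slot stays empty. The grey block has been left pushed along its bed away from the end with the narrowest slot, so feel for the slot lightly with the plate's lower edge, never push hard, and do not let a plate drop or fall over. Leave the other things on the bench where they are.

Things in the scene. Friction and masses are not known exactly. Their poses are not given: they have to be found in the camera images.
- thick_plate: plain aluminium plate, the thick one, about 125 g: 46 mm long (its x), 16 mm thick (its y), 64 mm tall (its z), dark round spot on each face; stands on edge in the steel tray (floor 4 mm above the bench, rim 12 mm). Origin: centre of its underside. Pinch it by its free ends, across the 46 mm.
- thin_plate: plain aluminium plate, the thin one, about 80 g: 46 mm long (its x), 10 mm thick (its y), 64 mm tall (its z), dark round spot on each face; stands on edge in the steel tray (floor 4 mm above the bench, rim 12 mm). Origin: centre of its underside. Pinch it by its free ends, across the 46 mm.
- rack: white fixed bed 100 x 200 mm with 20 mm end stops, carrying a grey block 64 (x) x 156 (y) mm, flat top 64 mm above bench. Origin: bed underside, on the bench, 9 mm to -y of the bed's middle: the block's centre if at home. y along the row, x along each slot. The block has been pushed 4 to 18 mm from home to +y (not measured; limits 0 and 20); about 8 N sideways shifts it.
- rack_mid (a point): fixed to the bed, above its origin, level with the block's top. The block is sprung: starts to sink at 5 N of push, then 1 mm per 0.9 N, solid after 8 mm (12 N); over 25 N between plate and rack is too hard. When a plate pressing lightly on the top slides over its slot, the block rises round it and the push vanishes. Here is the 15 mm middle slot if at home.
- slot_wide (a point): centre of the mouth of the widest slot (18 mm, at rack y +42 mm) with the block at home, level with the block's top, fixed to the bed; the true slot is 4 to 18 mm to rack +y. All slots are open at both ends, 24 mm deep to a shoulder 40 mm above the bench, below which they are 6 mm narrower for 12 mm. Seated plate: underside 40, top 104 mm above the bench.
- slot_narrow (a point): the same for the narrowest slot (12 mm wide, at rack y -42 mm), which takes the 10 mm plate; same depth to its shoulder, and same shift to +y.
- rotor_nut: round steel nut with a spigot, 32 mm wide, 22 mm high, in the tray; bystander, leave alone. Origin under its centre
- jar: small capped jar, 40 mm wide, 55 mm high; bystander, leave alone. Origin under its centre
- beaker: glass beaker, 52 mm wide, 65 mm high; bystander, leave alone. Origin under its centre
- rotor_key: steel wrench, 140 mm long, lying flat; bystander, leave alone. Origin under its centre
- reagent: amber bottle, 60 mm wide, 120 mm high; bystander, leave alone. Origin under its centre

How it is judged:
By the outcome, as a careful person would: the job done as asked, in the order asked, and still so for the second after the job is handed in, with the robot touching nothing.
It also fails if it takes over 72 s, if anything falls off the work surface, if the arm or the gripper's body presses on something with over 40 N, if the wrist force passes 120 N, or if a joint passes its speed limit or range.

### The arm

A 6-joint arm with a two-finger parallel gripper is mounted at the origin on the work surface. World frame = base frame: x ahead of the robot, y to its left, z up, the work surface at z = 0. Lengths are in m, angles in rad, forces in N, time in s.
With the tool pointing down it reaches from about 0.25 to 0.775 m from the base axis. Payload 8.9 kg.
Tool frame: the origin (TCP) lies midway between the tips of the shut fingers; the grasp point (between the pads) lies 19 mm behind it (pinch_z is the distance from the TCP to the grasp point, in m); z points along the fingers, y is the line along which they close (so a half turn about z gives the same grasp; the last joint's range is limited). The gripper opens to 85 mm and grips with 20 to 120 N. Pads are 22 mm wide; open, the fingers measure 114 mm over their backs; the gripper's body (76 mm by 85 mm) begins 54 mm behind the grasp point. The pads swing forward as they close: fully open they stand 13 mm farther back than shut.
Start: joints at [1.062, 0.291, -0.153, 1.127, 0, 1.431], TCP at [0.19, 0.49, 0.204] pointing down, gripper open.
Joint ranges: [-2.52, 2.52], [-0.91, 1.74], [-1.3, 1.37], [-1.96, 2.02], [-1.52, 1.47], [-3.14, 3.14]. Speed limits (rad/s): [2.22, 2.22, 2.79, 3.14, 3.14, 3.14].

### API

Orientations are given as a rotation vector (axis times angle).
In Python, from rig import move_to, move_l, move_joints, release, close, pause, inverse_kinematics, state, get_image, camera_info, IKError, hand_in, pinch_z gives the robot as it stands. Calls block until the motion is done:
- move_to(position, orientation): joint-space move of the TCP to a pose.
- move_l(position, attitude=None, vel=0.15, f_stop=None): straight line of the TCP; attitude=None keeps the orientation; vel is the mean speed in m/s. With f_stop (N) it stops when the force on the tool has changed by that much, and returns True; else False.
- move_joints(angles): joint-space move.
- release() and close(effort=None): open the fingers fully, or close them until they stop; effort is the grip in N (None keeps the last).
- pause(seconds).
- inverse_kinematics(position, orientation): joint angles nearest the present ones, or None.
- state(): the state.
- get_image(name): name is "scene" or "top"; returns the picture (384x512x3 uint8, blue, green, red); there is no depth.
- camera_info(name): a dict with "vertical_fov" (degrees; the focal length in pixels is half the picture's height over the tangent of half this angle, whatever the lens; pixels are square), "cx", "cy" (the principal point, pixels), "k1" (the pictures are not rectified: a ray, as slopes to the right and down, at radius r is drawn at 1 + k1 r^2 times it, then the intrinsics apply), "extrinsics" (4x4, takes a point from world to camera coordinates). Camera axes: x right, y down, z forward; pixel columns grow to the right and rows downward; lengths in m; the calibration is good to about 2 mm. A picture is of the moment at which its call begins. camera_info takes no time and is no camera call.
A pose or a line that the arm cannot do raises IKError and nothing moves.
- hand_in(): hands the job in; it is judged then, once.
The state is a dict: "t": time; "qpos": joint angles; "qd": joint speeds; "joint_torque": joint torques, N m; "eef_pos": TCP position; "tool_rot": TCP orientation; "force": force on the tool from outside, world axes, zero at the start; "torque": the same for the moment, N m; "grip_width": finger opening in m; "finger_force": force on a finger pad.
Only numpy, scipy, OpenCV 4.12 (cv2) and the standard library are available. Lean on these libraries where they do the work, as an engineer would, in place of code of your own. Each camera call takes 0.05 s, during which the arm holds its last target. There are 200 camera calls.

## Working session

There is one attempt and no reset: what is moved stays moved. The work goes in short steps, each a Python script; the robot and the scene stay as the last script left them, time stands still between calls to the robot, and variables do not carry over. Pictures are saved under pics/ and viewed, at most 10 in all, crops included, and the job is handed in when it is done.

```bash
mkdir -p pics; python3 - <<'E'
from rig import *
import cv2
for n in("scene","top"):
    cv2.imwrite(f"pics/{n}0.png",get_image(n)); c=camera_info(n); print(n,c)
s=state();print(s['t'],s['force'],s['tool_rot'],s['grip_width'],pinch_z)
E
```

```text
scene {'vertical_fov': 52.8735290923058, 'cx': 257.3966951220088, 'cy': 191.8289683813284, 'k1': 0.011748065845607121, 'extrinsics': array([[ 0.50915377,  0.86064483, -0.00727393, -0.22999211],
       [ 0.73462923, -0.43897572, -0.51732023, -0.39778442],
       [-0.44842206,  0.2580519 , -0.85576099,  1.29490895],
       [ 0.        ,  0.        ,  0.        ,  1.        ]])}
top {'vertical_fov': 46.97710661813895, 'cx': 253.58358896373107, 'cy': 189.24310746557694, 'k1': 0.024227341845235676, 'extrinsics': array([[-0.00230566, -0.99972134, -0.0234932 , -0.02796906],
       [-0.99660083,  0.00423187, -0.0822732 ,  0.5652611 ],
       [ 0.0823497 ,  0.02322365, -0.99633287,  1.07814974],
       [ 0.        ,  0.        ,  0.        ,  1.        ]])}
0.1 [-0.06648298  0.19197006  0.11173434] [-5.77485567e-01 -3.08765464e+00  1.68006274e-03] 0.08558084111547214 0.0187
```

View pics/scene0.png

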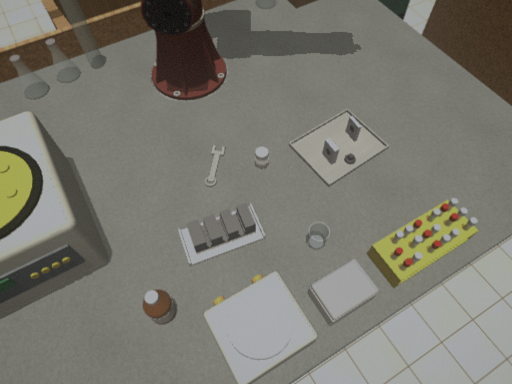

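View pics/top0.png

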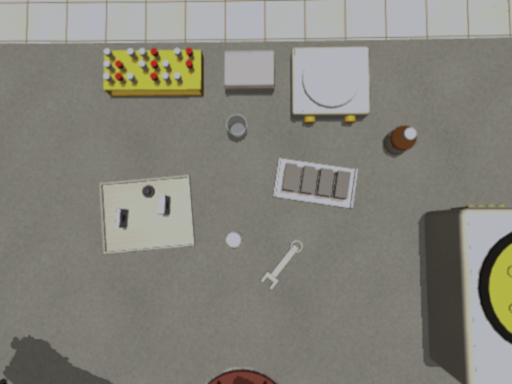

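The rack is at top (316,183), with the plates in the tray at about (122,218) and (163,205). I'll enlarge both areas in both views.

```bash
python3 - <<'E'
import cv2,numpy as np
t=cv2.imread("pics/top0.png");s=cv2.imread("pics/scene0.png")
f=lambda im,x,y,w,h,k:cv2.resize(im[y:y+h,x:x+w],(w*k,h*k),interpolation=cv2.INTER_CUBIC)
a=np.hstack([f(t,270,150,100,65,4),f(t,98,170,100,65,4)])
b=np.hstack([f(s,175,190,100,75,4),f(s,295,105,100,75,4)])
cv2.imwrite("pics/c1.png",np.vstack([a,b]))
E
```

```text
(no output)
```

View pics/c1.png

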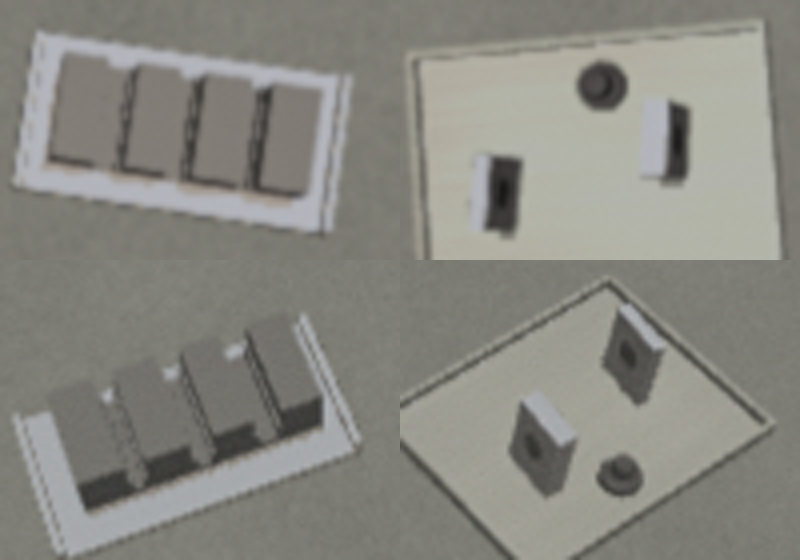

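Light top faces identify the plates: the thick plate is at top pixel (163,205) and the thin one at (122,218). Next I'll cast the plate tops and rack corners onto planes and rectify the block's top plane, to see which end has the narrow slot.

```bash
cat >h.py <<'E'
import numpy as np,cv2
from rig import *
def K(n):
    c=camera_info(n);f=192/np.tan(np.radians(c['vertical_fov']/2))
    return c,f
def proj(n,P):
    c,f=K(n);P=np.atleast_2d(P);q=P@c['extrinsics'][:3,:3].T+c['extrinsics'][:3,3]
    s=q[:,:2]/q[:,2:];s=s*(1+c['k1']*(s**2).sum(1,keepdims=True))
    return s*f+[c['cx'],c['cy']]
def cast(n,uv,z):
    c,f=K(n);d=(np.atleast_2d(uv)-[c['cx'],c['cy']])/f;s=d.copy()
    for _ in range(8): s=d/(1+c['k1']*(s**2).sum(1,keepdims=True))
    R=c['extrinsics'][:3,:3];o=-R.T@c['extrinsics'][:3,3]
    r=np.c_[s,np.ones(len(s))]@R
    return (o+r*((z-o[2])/r[:,2:]))[:,:2]
def rect(n,im,o,ang,z,w,h,k):
    # image right = local +u (angle ang), down = local +v
    u,v=np.meshgrid((np.arange(w*k)/k-w/2)/1e3,(np.arange(h*k)/k-h/2)/1e3)
    c,s=np.cos(ang),np.sin(ang)
    P=np.stack([o[0]+c*u-s*v,o[1]+s*u+c*v,0*u+z],-1).reshape(-1,3)
    m=proj(n,P).astype(np.float32).reshape(h*k,w*k,2)
    return cv2.remap(im,m[...,0],m[...,1],cv2.INTER_CUBIC)
E
python3 - <<'E'
from h import *
t=cv2.imread("pics/top0.png");s=cv2.imread("pics/scene0.png")
top=np.array([[62,54],[322,88],[303,195],[50,158]])/4+[270,150]
sc=np.array([[48,392],[270,312],[325,400],[85,488]])/4+[175,190-65]
A=cast("top",top,.064);print(A,A.mean(0));B=cast("scene",sc,.064);print(B,B.mean(0))
e=A[1]-A[0]+A[2]-A[3];ang=np.arctan2(e[1],e[0]);o=A.mean(0);print(np.degrees(ang))
cv2.imwrite("pics/r.png",np.vstack([rect("top",t,o,ang,.064,210,100,3)[:,:,:],rect("scene",s,o,ang,.064,210,90,3)]))
bed=np.array([[38,32],[350,76],[328,234],[14,186]])/4+[270,150]
for z in(.0,.02):
  C=cast("top",bed,z);print(z,C.round(4).tolist(),C.mean(0))
# plates: bright top-face masks
h=.068
for nm,n,im,roi in(("thick","top",t,(155,190,175,220)),("thin","top",t,(112,205,130,232)),("thick","scene",s,(322,135,342,168)),("thin","scene",s,(344,112,364,145))):
    x0,y0,x1,y1=roi;c=im[y0:y1,x0:x1].astype(int)
    m=((c.min(2)>150)&(c[...,0]>=c[...,2])).astype(np.uint8)
    k,l,st,ce=cv2.connectedComponentsWithStats(m);i=1+st[1:,4].argmax()
    pts=np.argwhere(l==i)[:,::-1]+[x0,y0]
    W=cast(n,pts,h);r=cv2.minAreaRect((W*1e3).astype(np.float32))
    print(nm,n,len(pts),W.mean(0),r)
E
```

```text
[[ 0.62359829 -0.10773252]
 [ 0.6021681  -0.26271259]
 [ 0.53813403 -0.25019348]
 [ 0.56086343 -0.1000485 ]] [ 0.58119096 -0.18017177]
[[ 0.54006084 -0.24938727]
 [ 0.56051281 -0.10690659]
 [ 0.6304426  -0.10840055]
 [ 0.6078237  -0.25751792]] [ 0.58470999 -0.18055308]
-98.2350218331166
0.0 [[0.6469, -0.0957], [0.6175, -0.2931], [0.5173, -0.2772], [0.5484, -0.0798]] [ 0.58251578 -0.18643127]
0.02 [[0.6438, -0.095], [0.6149, -0.2888], [0.5166, -0.2732], [0.547, -0.0794]] [ 0.58058682 -0.18409137]
thick top 117 [0.52736113 0.19113962] ((527.0183715820312, 190.7936248779297), (43.23310089111328, 14.40900993347168), 0.8401180505752563)
thin top 65 [0.49387475 0.29464991] ((493.9473876953125, 294.647705078125), (8.368059158325195, 43.17041015625), 86.61157989501953)
thick scene 67 [0.5265657  0.19157286] ((526.0911254882812, 191.86317443847656), (13.813450813293457, 43.425296783447266), 87.51889038085938)
thin scene 35 [0.49453888 0.2955751 ] ((493.69677734375, 295.5791931152344), (7.622440814971924, 43.87379455566406), 87.77812194824219)
```

View pics/r.png

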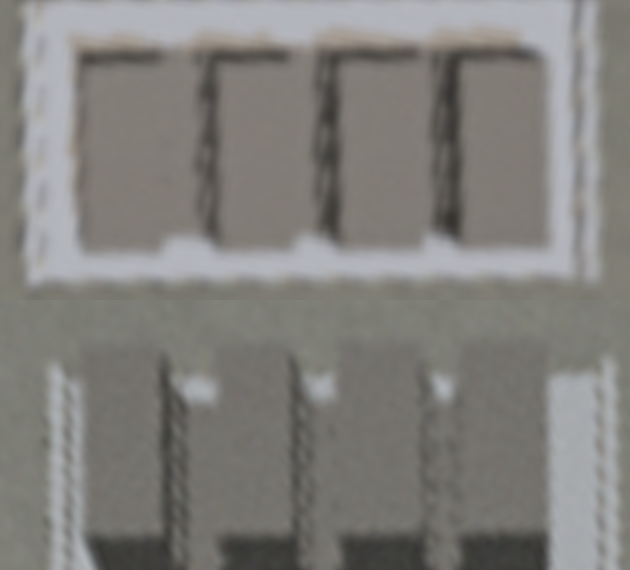

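The rectified view shows slot widths of 18, 15 and 12 mm from world +y to −y, so the wide slot is at world +y. The block centre is about (0.582, −0.180), with the rack turned about −8.6°. Now I'll pick up the thick plate.

```bash
cat >>h.py <<'E'
def down(deg):  # tool down, closing line at deg from world x
    a=np.radians((deg+90)/2);return np.pi*np.array([np.cos(a),np.sin(a),0])
TH=-8.6; C0=np.array([.582,-.180]); HB=.028
ux=np.array([np.cos(np.radians(TH)),np.sin(np.radians(TH))]);uy=np.array([-ux[1],ux[0]])
def st(m=''):
    s=state();print(m,'t%.1f'%s['t'],s['eef_pos'].round(4) if hasattr(s['eef_pos'],'round') else s['eef_pos'],'F',np.round(s['force'],2),'w%.4f'%s['grip_width'],np.round(s['finger_force'],1));return s
E
python3 - <<'E'
from h import *
best=0
for f in(0,180):
    a=inverse_kinematics([.527,.1915,.09],down(-1+f));b=inverse_kinematics([*(C0+.042*uy),.15],down(TH+f))
    print(f,a,b)
    if a is not None and b is not None:
        m=max(abs(a[5]),abs(b[5]))
        if not best or m<best[0]: best=(m,f)
f=best[1];print(best);open('flip','w').write(str(f))
p=[.527,.1915]
move_to([*p,.11],down(-1+f));st('above')
print(move_l([*p,.004+HB],vel=.1,f_stop=6));st('at')
close(50);st('closed')
move_l([*p,.10],vel=.1);st('up')
cv2.imwrite("pics/g1.png",np.vstack([get_image("top")[130:280,60:260],get_image("scene")[60:260,260:460]]).repeat(2,0).repeat(2,1)[:600])
E
```

```text
0 [ 0.21816078  0.44493237 -0.23946945  0.88639451  0.          1.8064104 ] [-0.35209484  0.47347316 -0.02271795  1.07460522  0.          1.3687998 ]
180 [ 0.21816078  0.44493237 -0.23946945  0.88639451  0.         -1.33518226] [-3.52094840e-01  4.73473162e-01 -2.27179471e-02  1.07460522e+00
 -4.44089210e-16 -1.77279285e+00]
(np.float64(1.7727928511170663), 180)
above t2.5 [0.5269 0.1919 0.1101] F [-0.19  1.1   0.44] w0.0856 0.0
False
at t3.4 [0.5275 0.1916 0.0325] F [-0.1   0.62  1.  ] w0.0851 0.0
closed t3.9 [0.5273 0.1916 0.0328] F [-2.3   0.32  6.81] w0.0441 50.0
up t4.7 [0.5265 0.1914 0.0994] F [-0.3  -0.27 -1.21] w0.0440 51.0
```

View pics/g1.png

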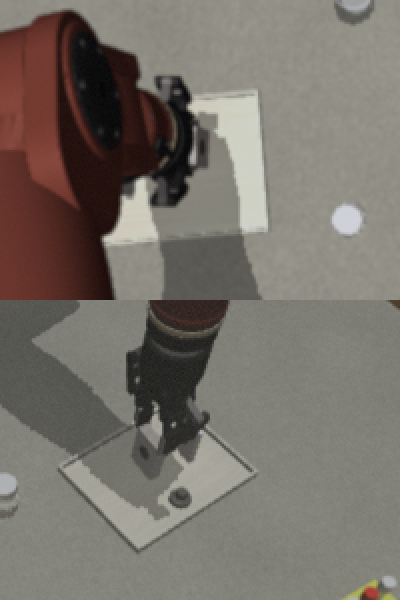

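The thick plate is gripped and lifted clear of the tray. Next I'll probe lightly for the wide slot.

```bash
cat >>h.py <<'E'
def feel(dy0,offs,flip):
    for o in offs:
        p=C0+uy*(dy0+o)
        move_l([*p,.064+HB+.006],vel=.06)
        hit=move_l([*p,.064+HB-.008],vel=.02,f_stop=2.5)
        s=st(f'off {o*1e3:.1f} hit {hit}')
        if s['eef_pos'][2]<.064+HB-.006 : return o
    return None
E
python3 - <<'E'
from h import *
f=int(open('flip').read())
p=C0+uy*.042
move_to([*p,.15],down(TH+f));st('over')
o=feel(.042,[0,.0015,-.0015,.003,-.003],f);print(o)
cv2.imwrite("pics/g2.png",np.vstack([get_image("top")[110:240,240:400],get_image("scene")[140:290,150:310]]).repeat(2,0).repeat(2,1))
E
```

```text
over t6.1 [ 0.5881 -0.1372  0.1497] F [ 0.2   0.62 -1.76] w0.0439 51.0
off 0.0 hit False t7.9 [ 0.5883 -0.1385  0.0841] F [-0.45  0.09 -1.53] w0.0442 51.0
0
```

View pics/g2.png

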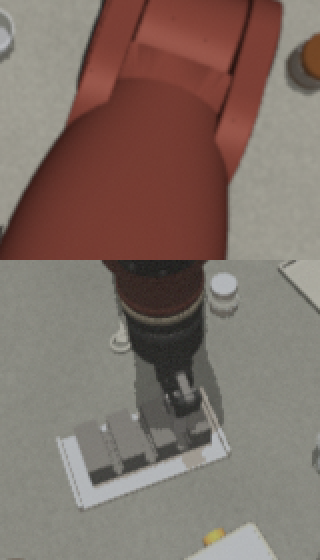

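It went in on the first probe, and the scene view shows it in the +y slot. Lowering it to the shoulder and releasing.

```bash
cat >>h.py <<'E'
def seat():
    q=state()['eef_pos']
    hit=move_l([q[0],q[1],.040+HB-.003],vel=.02,f_stop=2.5);s=st(f'seat {hit}')
    return hit,s
E
python3 - <<'E'
from h import *
h,s=seat()
if h and abs(s['eef_pos'][2]-.068)<.0025:
    release();st('open')
    q=state()['eef_pos'];move_l([q[0],q[1],.16],vel=.1)
    p=[.494,.295];move_to([*p,.11],down(-2.5+int(open('flip').read())));st('above thin')
    im=get_image("top"),get_image("scene")
    cv2.imwrite("pics/g3.png",np.vstack([im[0][140:240,260:380],im[1][170:290,160:280]]).repeat(2,0).repeat(2,1))
E
```

```text
seat True t8.8 [ 0.5881 -0.1384  0.068 ] F [ 0.46 -1.24  4.51] w0.0440 51.6
open t9.3 [ 0.5875 -0.1382  0.0676] F [-1.15 -0.36  0.15] w0.0855 0.0
above thin t12.0 [0.4947 0.2942 0.1101] F [0.31 0.25 0.42] w0.0853 0.0
```

View pics/g3.png

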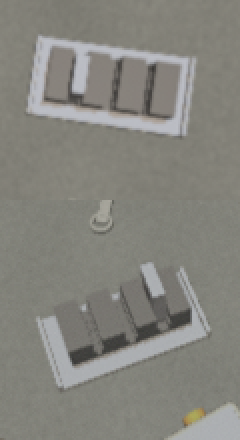

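The thick plate stands upright in the wide slot, shown at (80,70) in the top crop, with its underside at 40 mm. Now the thin plate.

```bash
python3 - <<'E'
from h import *
f=int(open('flip').read());p=[.494,.295]
t=get_image("top");c=t[150:215,270:360].astype(int)
m=((c.min(2)>130)).astype(np.uint8);cv2.imwrite("pics/c4.png",np.hstack([t[150:215,270:360],cv2.merge([m*255]*3)]).repeat(4,0).repeat(4,1))
print(move_l([*p,.004+HB],vel=.1,f_stop=6));st('at')
close(50);st('closed')
move_l([*p,.10],vel=.1);s=st('up')
if .043<s['grip_width']<.047:
    q=C0-uy*.042
    move_to([*q,.15],down(TH+f));st('over')
    print(feel(-.042,[0,.0012,-.0012,.0024,-.0024,.0036,-.0036],f))
    cv2.imwrite("pics/g4.png",get_image("scene")[170:290,150:310].repeat(3,0).repeat(3,1))
E
```

```text
False
at t13.1 [0.4945 0.2952 0.0325] F [0.28 1.24 0.88] w0.0852 0.0
closed t13.6 [0.4943 0.2953 0.0328] F [-1.38 -0.01  6.96] w0.0434 49.8
up t14.4 [0.4936 0.2948 0.0994] F [-0.58 -0.79 -0.97] w0.0434 50.8
over t16.3 [ 0.5759 -0.2204  0.1499] F [-0.62  0.57 -1.03] w0.0432 50.8
off 0.0 hit False t18.1 [ 0.5758 -0.2216  0.0841] F [ 0.54  0.52 -0.66] w0.0433 50.8
0
```

View pics/g4.png

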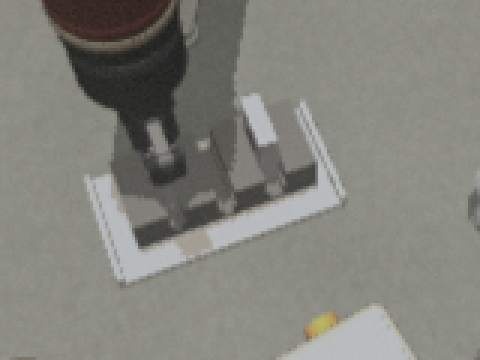

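The thin plate is 8 mm into the narrow slot with no contact force, and the thick plate still stands. Seating it now.

```bash
python3 - <<'E'
from h import *
h,s=seat()
if h and abs(s['eef_pos'][2]-.068)<.0025:
    release();q=st('open')['eef_pos']
    move_l([q[0],q[1],.16],vel=.1)
    move_to([.3,.35,.25],down(69));pause(.5);st()
    t,s=get_image("top"),get_image("scene")
    cv2.imwrite("pics/g5.png",np.hstack([rect("top",t,C0,np.radians(TH-90),.104,200,110,2),rect("scene",s,C0,np.radians(TH-90),.104,200,110,2)]))
    for n,im in(("top",t),("scene",s)):
        for P in(C0+.042*uy,C0-.042*uy):
            R=rect(n,im,P,np.radians(TH-90),.104,24,70,4).astype(int)
            m=((R.min(2)>170)).astype(np.uint8);k,l,a,c=cv2.connectedComponentsWithStats(m)
            if k>1:
                i=1+a[1:,4].argmax();print(n,a[i]/4,c[i]/4-[12,35])
E
```

```text
seat True t18.9 [ 0.5755 -0.2215  0.0679] F [ 0.95 -0.    3.87] w0.0434 51.3
open t19.4 [ 0.575  -0.2212  0.0677] F [-0.46  0.24  0.4 ] w0.0850 0.0
 t23.5 [0.3  0.35 0.25] F [ 0.96  0.77 -0.05] w0.0853 0.0
top [   0.     13.75   24.     56.   2851.5 ] [-0.13869893  8.6641899 ]
top [  7.75  13.75   7.75  41.75 976.  ] [-0.30302254 -0.67302766]
scene [14.5  49.75  4.25  5.25 52.25] [ 4.6423445  17.81220096]
scene [10.25 51.25  4.75  4.5  46.25] [ 0.71891892 18.86486486]
```

View pics/g5.png

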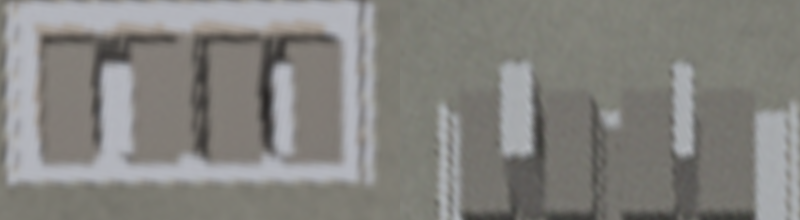

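Both plates stand upright at seated height in the correct slots. The middle slot is empty, and nothing else has moved.

```bash
python3 -c "
from rig import *
print(hand_in())"
```

```text
the job is handed in; nothing more can be done
None
```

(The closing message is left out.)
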